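Lower the painter's ratchet arm rest

ROBOT

A 7-joint arm with a two-finger parallel gripper is mounted at the origin on the work surface. World frame = base frame: x ahead of the robot, y to its left, z up, the work surface at z = 0. Lengths are in mm, angles in rad, forces in N, time in s.
With the tool pointing down it reaches from about 400 to 925 mm from the base axis. Payload 4.1 kg.
Tool frame: the origin (TCP) lies at the very end of the fingers, on their centre line; the grasp point (between the pads) lies 19 mm behind it (env.grip_depth is the distance from the TCP to the grasp point, in mm); z points along the fingers, y is the direction in which the jaws open and shut (so a half turn about z gives the same grasp; the last joint's range is limited). The gripper opens to 85 mm and grips with 20 to 120 N. Pads are 22 mm wide; open, the fingers measure 114 mm over their backs; the gripper's body (76 mm by 85 mm) begins 54 mm behind the grasp point. The pads swing forward as they close: fully open they stand 13 mm farther back than shut.
Start: joints at [1.058, 0.398, 0.045, 1.537, -0.019, 1.207, -0.051], TCP at [261.399, -595.159, 231.347] pointing down, gripper open.
Joint ranges: [-2.82, 2.82], [-0.49, 2.23], [-1.37, 1.46], [0, 2.46], [-1.36, 4.5], [0.23, 2], [-2.94, 2.94]. Speed limits (rad/s): [2.57, 2.57, 3.14, 3.14, 3.14, 3.14, 3.14].

INTERFACE

Orientations are given as a rotation vector (axis times angle).
In Python, from plant import get_state, imaging, ticket, env gives the robot as it stands.
- The arm moves only by the tool send_rows, never from a script. Its argument "steps" is a list of rows, each an object with "offset": the shift along the tool's x, y, z each as a share of 250 mm, from -1 to 1, a list of three; "roll": the turn about the tool's z as a share of 60 degrees, from -1 to 1; "fingers": the gripper command: -1 is shut, 1 is fully open, values between are in proportion. A call has 1 to 12 rows; each row is the pose to reach, as a shift and turn from the pose commanded when the call began, along the tool's axes at that moment; what a row does not reach only later rows make up. A row lasts 1/10 s, in which the tool goes at most 50 mm and 8.59 degrees, less where a joint would pass 70% of its speed; a pose out of reach is approached as far as the arm can. A call with a number of a shift or a turn outside -1 to 1 is refused whole. A call with a gripper value outside its range is refused whole. The fingers move at their own pace and stop on an object; the grip force is fixed at half the most. Time passes only in rows, so rows that repeat a pose let the fingers close. It gives the time, the measured TCP pose, the force and the opening at its end, in the units of the state.
- get_state(): the state, without advancing time (a new reading comes with each control period).
- imaging.snapshot(name): name is "scene" or "top" or "wrist"; returns the picture (400x640x3 uint8, red, green, blue); there is no depth.
- imaging.calibration(name): a dict with "camera_matrix" (3x3 intrinsics, pixels), "k1" (the pictures are not rectified: a ray, as slopes to the right and down, at radius r is drawn at 1 + k1 r^2 times it, then the intrinsics apply), "R" (3x3) and "t" (3): a world point X has camera coordinates R X + t; the wrist camera has in their place "tool_from_camera" (4x4, takes a point from camera to tool coordinates, whose origin is the TCP and whose axes are the flange's). Camera axes: x right, y down, z forward; pixel columns grow to the right and rows downward; lengths in mm; the calibration is good to about 2 mm. A picture is of the moment at which its call begins: read the wrist's pose just before it. calibration takes no time and is no camera call.
- ticket.sign_off(): hands the job in, once; it reports no verdict.
The state is a dict: "clock": time; "q": joint angles; "dq": joint speeds; "joint_torque": joint torques, N m; "eef_pos": TCP position; "ee_rot": TCP orientation; "contact_force": force on the tool from outside, world axes, zero at the start; "torque": the same for the moment, N m; "grip_width": finger opening in mm.
Only numpy, scipy, OpenCV 4.12 (cv2) and the standard library are available. Lean on these libraries where they do the work, as an engineer would, in place of code of your own. Each camera call takes 0.05 s, during which the arm holds its last target. There are 200 camera calls.

TASK

The foot of the gourd is painted next, so lower the painter's arm rest beside the banding wheel until its arm lies level. Press its red thumb paddle down to free the ratchet pawl and, with the paddle still pressed, push the arm down past the teeth, all the way onto its stop; then let go, so that the pawl springs back into the lowest notch. Do it with fingertip pressure only: grip nothing, do not lift the arm higher or force it against its teeth, and leave the other things on the bench where they stand.

Things in the scene. Friction and masses are not known exactly. Their poses are not given: they have to be found in the camera images.
- rest: the arm rest: grey steel foot plate (160 x 130 x 10 mm) bolted to the bench, a grey post, and on it a fixed upright steel toothed plate (radius 66 mm) about which the arm swings. Origin under the hinge, on the bench; x points level from the hinge towards the arm's outer end, y along the hinge axis, z up
- hinge (a point): middle of the hinge axis, 130 mm above the bench, axes as the rest. The steel plate and the arm's two white cheek plates (34 mm over both, reaching 160 mm from the hinge) stand up to 66 mm above it
- paddle (a point): centre of the top of the ribbed part of the red thumb paddle (44 mm wide, 6 thick), 118 mm along the arm from the hinge and 24 mm above the arm's line when not pressed. Ribbed part: 93 to 148 mm along the arm, with a ridge 8 mm high on the hinge side. x: outwards along the paddle, z: normal, out of its top. Pressed fully, the point goes 12 mm down to the arm and 11 mm outwards
- pawl_pin (a point): the pin on which pawl and paddle, one rigid lever, turn; it moves with the arm, 63 mm along the arm from the hinge and 36 mm below the arm's line. x: along the arm outwards, y: along the pin, z: across the arm, upwards
- pad_end (a point): middle of the outer end of the blue forearm pad: 300 mm along the arm from the hinge, 11 mm above the arm's line. The pad is 135 mm long (165 to 300 mm along the arm), 84 wide, its top 21 mm above the arm's line, about flush with the paddle. Level, the underside of this half of the arm is 113 mm above the bench. x: along the arm outwards
- rest_arm (a joint): elevation of the arm in rad: 0 level on its stop, grows as it is raised (top 0.8); about 0.35 to 0.63 at the start. The hinge is stiff: the arm stays where it is left, and once the pawl is free some 12 N on the paddle moves it down. With the paddle up, teeth every 0.157 rad let it rise but not go down
- pawl (a joint): turn of pawl and paddle against the arm in rad: 0 nose home in a notch, up to 0.12 while the nose merely lies on a tooth's slope, clear of the teeth from 0.13, fully pressed 0.20. A spring returns it: about 3 N on the paddle starts it, 5 N holds it fully pressed
- wheel: fixed black banding wheel (head 220 across, 109 high) with a clay gourd on it, grey below and pink above, 358 tall in all; it stands beyond the arm's outer end. Origin under its centre
- bowl: white ceramic bowl, rim 110 across, 55 tall, standing under the raised arm (mm); not to be disturbed. Origin under its centre
- brush_cup: teal cup with three bamboo brushes standing in it, 76 across, 220 tall (mm); not to be disturbed. Origin under its centre
- sponge: yellow sponge, 95 x 62 x 35 (mm); not to be disturbed. Origin under its centre
- jar: pink glaze jar with a white cap, 56 across, 60 tall (mm); not to be disturbed. Origin under its centre
- jug: pale pink jug with a loop handle, 112 across, 150 tall (mm); not to be disturbed. Origin under its centre
- figure: small grey clay gourd figure, 60 across, 85 tall (mm); not to be disturbed. Origin under its centre
- brush: bamboo brush lying on the bench, 190 long (mm); not to be disturbed. Origin under its centre

How it is judged:
By the outcome, as a careful person would: the job done as asked, in the order asked, and still so for the second after the job is handed in, with the robot touching nothing.
It also fails if it takes over 35 s, if anything falls off the work surface, if the arm or the gripper's body presses on something with over 40 N, if the wrist force passes 120 N, or if a joint passes its speed limit or range.

## Working session

There is one attempt and no reset: what is moved stays moved. The work goes in short steps, Python scripts to look and compute and a tool call to move; the robot and the scene stay as the last step left them, time stands still between calls to the robot, and variables do not carry over. Pictures are saved under pics/ and viewed, about 8 in all and at most 12, crops included, and the job is handed in when it is done.

Besides the shell and the picture viewer there is one more tool, called after "Emit:" by a JSON object that holds its "api" and its "payload". send_rows: Moves the arm, as the interface text tells. Shift numbers are shares of 250 mm and turn numbers shares of 60 degrees, none past 1 either way. Its arguments: {"type":"object","properties":{"steps":{"type":"array"}},"required":["steps"]}

```bash
mkdir -p pics; ls; python3 - <<'E'
from plant import get_state, imaging, ticket, env
import cv2
s=get_state()
print(s)
for n in ("scene","top"):
    im=imaging.snapshot(n); cv2.imwrite(f"pics/{n}0.png",im[:,:,::-1])
    c=imaging.calibration(n); print(n,c)
print(imaging.calibration("wrist"))
E
```

```text
pics
{'clock': 0.0, 'q': array([ 1.05798797,  0.39916997,  0.04498219,  1.53784588, -0.01872135,
        1.20686663, -0.05069803]), 'dq': array([-1.85011150e-03, -2.00821710e-03,  2.56648210e-04,  6.28305132e-04,
       -5.07153090e-04, -9.21873919e-05, -9.16795170e-04]), 'joint_torque': array([ 3.82379421e-04, -4.75132155e+01,  1.36444643e+00, -2.54217696e+01,
        1.14252430e-02,  9.58716846e-03,  1.48121967e-05]), 'eef_pos': array([ 261.17665091, -594.55699242,  230.29180082]), 'ee_rot': array([-3.07276743e+00, -6.45246891e-01,  7.40002689e-04]), 'contact_force': array([-0.28036336, -0.24535167, -0.11674191]), 'torque': array([-6.80602777e-05,  2.76593728e-02, -2.02871193e-02]), 'grip_width': 85.2734081308857}
scene {'camera_matrix': array([[435.83746541,   0.        , 319.44978572],
       [  0.        , 435.83746541, 195.00428397],
       [  0.        ,   0.        ,   1.        ]]), 'k1': -0.04908077126385926, 'R': array([[ 0.52001799,  0.85401386,  0.01554382],
       [ 0.6052515 , -0.35558125, -0.71220264],
       [-0.60270384,  0.37976611, -0.70180181]]), 't': array([-319
[... 321 characters left out ...]
  0.00445438, -0.20392601],
       [ 0.2039139 , -0.00302805, -0.97898414]]), 't': array([  -8.42483157,  586.41348912, 1289.76409662])}
{'camera_matrix': array([[317.01822708,   0.        , 314.1003217 ],
       [  0.        , 317.01822708, 201.37907278],
       [  0.        ,   0.        ,   1.        ]]), 'k1': -0.014086772712480048, 'tool_from_camera': array([[-1.00229165e-03, -9.57977998e-01, -2.86839938e-01,
         7.17141240e+01],
       [ 9.99999281e-01, -7.71425797e-04, -9.17870761e-04,
         9.40097419e-02],
       [ 6.58024267e-04, -2.86840652e-01,  9.57978083e-01,
        -1.42649077e+02],
       [ 0.00000000e+00,  0.00000000e+00,  0.00000000e+00,
         1.00000000e+00]])}
```

View pics/scene0.png

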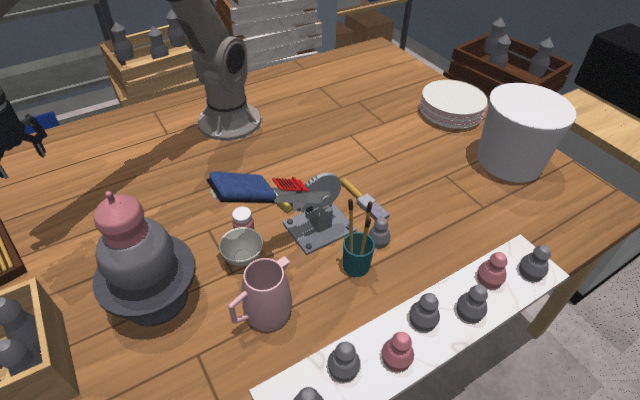

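View pics/top0.png

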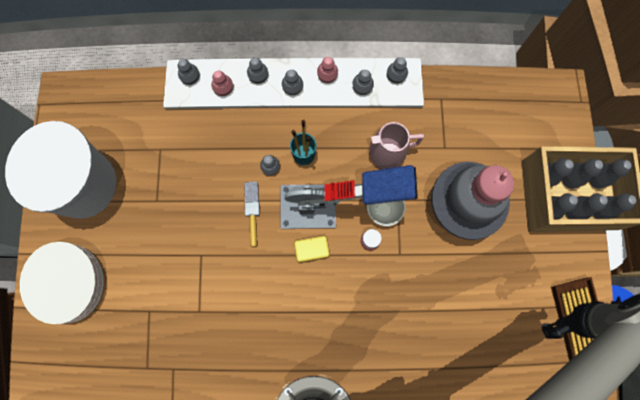

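The scene view shows the rest at about (318,215), with the red paddle at (290,184), the blue pad at (240,186) and the gourd on its wheel at (140,255). In the top view the foot plate is at (308,206), the paddle at (340,190) and the pad at (390,185), and the arm points towards -y. I'll enlarge both.

```bash
python3 - <<'E'
import cv2,numpy as np
a=cv2.imread("pics/top0.png")[140:260,240:440]; b=cv2.imread("pics/scene0.png")[150:260,195:395]
a=cv2.resize(a,None,fx=4,fy=4,interpolation=cv2.INTER_CUBIC)
b=cv2.resize(b,None,fx=4,fy=4,interpolation=cv2.INTER_CUBIC)
for im,x0,y0 in((a,240,140),(b,195,150)):
    for i in range(0,im.shape[1],80): cv2.putText(im,str(x0+i//4),(i,10),0,.35,(0,255,255)); cv2.line(im,(i,12),(i,18),(0,255,255))
    for i in range(0,im.shape[0],80): cv2.putText(im,str(y0+i//4),(0,i+4),0,.35,(0,255,255))
cv2.imwrite("pics/topc.png",a);cv2.imwrite("pics/scenec.png",b)
E
```

```text
(no output)
```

View pics/topc.png

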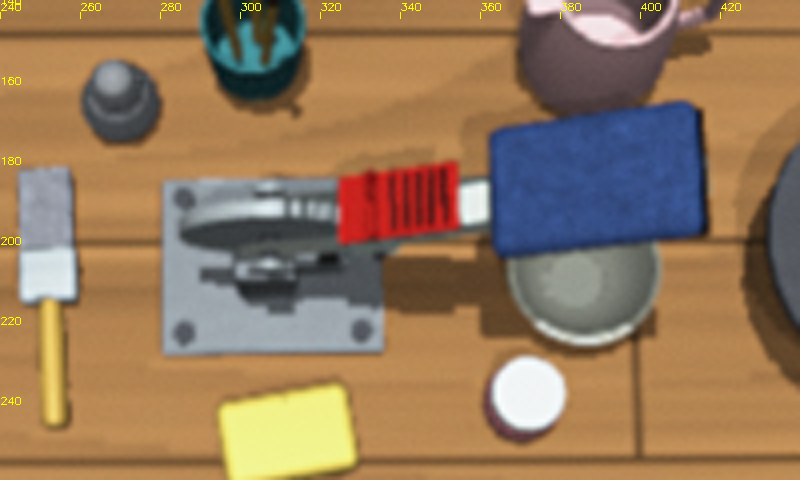

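View pics/scenec.png

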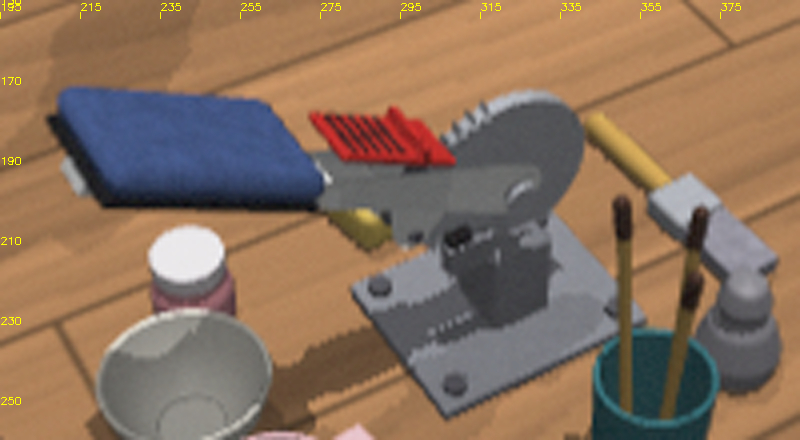

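The top crop puts the plate corners at (280.5,185), (336,184.5), (280.5,228.5) and (336,228.5). The pad top runs (362.5,173) to (416.8,199). In the scene crop the pad top corners are (210,172.5), (262,176), (276,197.5) and (220,201). I'll fit the pose and elevation jointly from these.

```bash
cat > h.py <<'E'
import numpy as np
from plant import imaging
from scipy.optimize import least_squares
def proj(n,X,T=None):
    c=imaging.calibration(n); X=np.atleast_2d(X)
    if T is None: P=X@c["R"].T+c["t"]
    else: P=(np.linalg.inv(T@c["tool_from_camera"])@np.c_[X,np.ones(len(X))].T).T[:,:3]
    s=P[:,:2]/P[:,2:]; s=s*(1+c["k1"]*(s**2).sum(1,keepdims=True)); K=c["camera_matrix"]
    return s*K[0,0]+K[:2,2]
def arm(p,A):  # A: along, lateral, above -> world, p=x,y,yaw,theta
    A=np.atleast_2d(np.array(A,float)); c,s=np.cos(p[3]),np.sin(p[3])
    L=np.c_[A[:,0]*c-A[:,2]*s, A[:,1], 130+A[:,0]*s+A[:,2]*c]
    return rest(p,L)
def rest(p,L):
    L=np.atleast_2d(L); c,s=np.cos(p[2]),np.sin(p[2])
    return L@np.array([[c,-s,0],[s,c,0],[0,0,1]]).T+[p[0],p[1],0]
E
python3 - <<'E'
from h import *
pad=[(165,-40,21),(165,40,21),(300,-40,21),(300,40,21)]
tp=np.array([(364,203.3),(362.8,173.5),(416.3,198.3),(413.5,166)])
sp=np.array([(262,175.8),(275.5,197.3),(210.5,173),(220.5,200.5)])
def plate(p): return rest(p,[(p[4]+i*80,p[5]+j*65,10) for i in(-1,1) for j in(-1,1)])
pt=np.array([(280.5,228.5),(280.5,185),(336,228.5),(336,184.5)])
ps=np.array([(283,222.7)]) # outer? robot-side corner
ps2=np.array([(307,254)]) # outer far? corner
def f(p,full=False):
    P=plate(p)
    r=[proj("top",arm(p,pad))-tp,proj("scene",arm(p,pad))-sp,proj("top",P)-pt,proj("scene",P[[2,3]])-np.r_[ps,ps2]]
    return r if full else np.vstack(r).ravel()
r=least_squares(f,[590,20,-1.5,.5,0,0],loss="soft_l1");p=r.x
print(p.round(3)); [print(a.round(1)) for a in f(p,True)]
np.save("p.npy",p)
print("paddle",arm(p,[118,0,24]),"pressed",arm(p,[129,0,12]),"level pressed",arm([*p[:3],0],[129,0,12]))
print("padend",arm(p,[300,0,11]), "hinge",arm(p,[0,0,0]))
for n in("top","scene"): print(n,proj(n,arm(p,[(93,0,24),(148,-22,24),(148,22,24),(0,0,0),(0,0,66)])).round(1))
E
```

```text
[ 5.90453e+02  1.45000e+01 -1.56700e+00  4.45000e-01  1.75900e+00
 -1.00200e+00]
[[-1.2  0.5]
 [-1.  -1. ]
 [ 0.2  0.1]
 [ 1.2 -0.2]]
[[-1.5  0.3]
 [ 1.  -0.3]
 [-3.7  2.4]
 [ 0.7 -2.2]]
[[-0.2 -0.4]
 [ 0.1 -0.7]
 [-0.1 -0.9]
 [-0.9 -0.7]]
[[-1.5 -2.5]
 [-1.7 -1.5]]
paddle [[590.82633091 -81.65087295 202.4898239 ]] pressed [[590.8849585  -96.74707086 196.39873439]] level pressed [[ 590.95389805 -114.49852994  142.        ]]
padend [[ 591.48594803 -251.49772215  269.15775263]] hinge [[590.45291751  14.50049726 130.        ]]
top [[335.2 190.9]
 [355.7 197.2]
 [355.2 180. ]
 [306.6 196.4]
 [295.  191.4]]
scene [[294.1 185.2]
 [270.6 179.6]
 [279.4 191. ]
 [320.1 192.7]
 [330.3 171.3]]
```

```bash
cat >> h.py <<'E'
from plant import get_state
from scipy.spatial.transform import Rotation as Ro
def pose():
    s=get_state(); T=np.eye(4); T[:3,:3]=Ro.from_rotvec(s["ee_rot"]).as_matrix(); T[:3,3]=s["eef_pos"]; return s,T
def off(tgt,yawx=None):
    s,T=pose(); o=T[:3,:3].T@(np.array(tgt)-T[:3,3])/250
    a=np.degrees(np.arctan2(T[1,0],T[0,0])); print("off",o.round(3),"mm",(np.array(tgt)-T[:3,3]).round(1),"xaxis yaw",a.round(2),"roll to 90:",((a-90)/60).round(3),"F",s["contact_force"].round(1),"t",s["clock"])
E
python3 - <<'E'
from h import *
off([360,-400,410])
# wheel: centre of black head rim approx px top (471,203) at z109
from scipy.optimize import fsolve
for n,px,z in(("top",(470,203),109),("top",(386,207),40),("top",(300,150),80)):
    print(n,px,fsolve(lambda v:(proj(n,[[v[0],v[1],z]])-px).ravel(),[600,-300]).round(0))
E
```

```text
off [ 0.675 -0.555 -0.718] mm [ 98.8 194.6 179.6] xaxis yaw 23.72 roll to 90: -1.105 F [0.7 0.4 0.1] t 0.1
top (470, 203) [ 575. -432.]
top (386, 207) [ 579. -210.]
top (300, 150) [736.  34.]
```

Emit:
{"api": "send_rows", "payload": {"steps": [{"offset": [0.1,-0.08,-0.15],"roll": 0,"fingers": -1},{"offset": [0.2,-0.16,-0.3],"roll": -0.1,"fingers": -1},{"offset": [0.32,-0.26,-0.42],"roll": -0.2,"fingers": -1},{"offset": [0.44,-0.36,-0.54],"roll": -0.3,"fingers": -1},{"offset": [0.56,-0.46,-0.64],"roll": -0.4,"fingers": -1},{"offset": [0.66,-0.54,-0.72],"roll": -0.5,"fingers": -1},{"offset": [0.675,-0.555,-0.72],"roll": -0.55,"fingers": -1},{"offset": [0.675,-0.555,-0.72],"roll": -0.55,"fingers": -1}]}}

```text
clock: 0.9
eef_pos: [361.1, -398.8, 411.9]
ee_rot: [2.761, 1.496, 0.001]
contact_force: [-0.4, 0.0, -0.1]
grip_width: -0.0
```

```bash
python3 - <<'E'
from h import *
off([480,-200,390]); off([591,-100,330])
E
```

```text
off [ 0.926 -0.036  0.087] mm [118.9 198.8 -21.9] xaxis yaw 56.89 roll to 90: -0.552 F [-0.4  0.  -0.1] t 0.9
off [1.504 0.117 0.328] mm [229.9 298.8 -81.9] xaxis yaw 56.89 roll to 90: -0.552 F [-0.4  0.  -0.1] t 0.9
```

Emit:
{"api": "send_rows", "payload": {"steps": [{"offset": [0.15,0,0.02],"roll": -0.1,"fingers": -1},{"offset": [0.32,-0.01,0.03],"roll": -0.22,"fingers": -1},{"offset": [0.5,-0.02,0.05],"roll": -0.34,"fingers": -1},{"offset": [0.68,-0.03,0.07],"roll": -0.46,"fingers": -1},{"offset": [0.84,-0.036,0.085],"roll": -0.552,"fingers": -1},{"offset": [0.926,-0.036,0.087],"roll": -0.552,"fingers": -1},{"offset": [0.926,-0.036,0.087],"roll": -0.552,"fingers": -1}]}}

```text
clock: 1.6
eef_pos: [480.7, -198.9, 388.2]
ee_rot: [-2.218, -2.221, -0.001]
contact_force: [-0.6, 0.3, -0.2]
grip_width: -0.3
```

```bash
python3 - <<'E'
from h import *
off([591,-110,300])
E
```

```text
off [0.354 0.442 0.353] mm [110.3  88.9 -88.2] xaxis yaw 90.08 roll to 90: 0.001 F [-0.6  0.3 -0.2] t 1.6
```

Emit:
{"api": "send_rows", "payload": {"steps": [{"offset": [0.1,0.12,0.1],"roll": 0,"fingers": -1},{"offset": [0.2,0.25,0.2],"roll": 0,"fingers": -1},{"offset": [0.3,0.37,0.3],"roll": 0,"fingers": -1},{"offset": [0.354,0.44,0.35],"roll": 0,"fingers": -1},{"offset": [0.354,0.44,0.35],"roll": 0,"fingers": -1},{"offset": [0.354,0.44,0.35],"roll": 0,"fingers": -1}]}}

```text
clock: 2.2
eef_pos: [589.1, -116.1, 301.0]
ee_rot: [-2.227, -2.214, 0.004]
contact_force: [-0.2, -0.3, 0.9]
grip_width: 0.0
```

```bash
python3 - <<'E'
from h import *
import cv2
s,T=pose(); im=imaging.snapshot("wrist"); print(T.round(3)); np.save("Tw.npy",T)
im=im[:,:,::-1].copy(); cv2.imwrite("pics/w0raw.png",im)
p=np.load("p.npy")
A=[(93,-22,24),(93,22,24),(148,-22,24),(148,22,24),(165,-42,21),(165,42,21),(118,0,24)]
q=proj("wrist",arm(p,A),T); print(q.round(1))
for u in q: cv2.circle(im,tuple(int(round(v)) for v in u),2,(0,255,0),-1)
cv2.imwrite("pics/w0.png",im)
E
```

```text
[[ 6.00000e-03  1.00000e+00 -3.00000e-03  5.89121e+02]
 [ 1.00000e+00 -6.00000e-03 -1.00000e-03 -1.16052e+02]
 [-1.00000e-03 -3.00000e-03 -1.00000e+00  3.00986e+02]
 [ 0.00000e+00  0.00000e+00  0.00000e+00  1.00000e+00]]
[[289.4 127.7]
 [346.1 127. ]
 [289.1 197.6]
 [347.9 197. ]
 [262.7 220.8]
 [374.8 219.8]
 [318.1 158.5]]
```

View pics/w0.png

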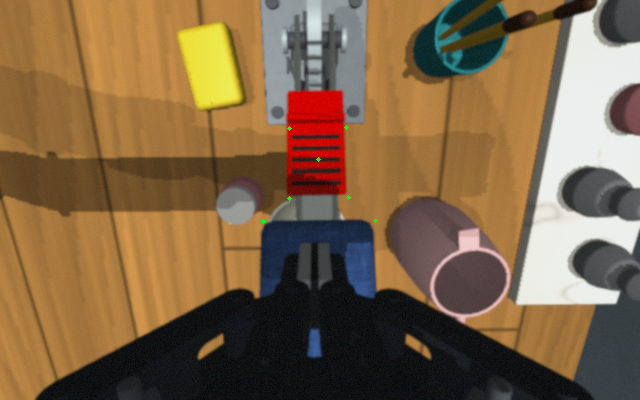

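The wrist view confirms the fit. The paddle spans u 288–346 and v 92–193, with its ridge around v 105–120. The pad's inner edge is at v≈221, where the model predicted 220.8. The paddle centre is within 2 mm of prediction.

```bash
python3 - <<'E'
from h import *
off([590,-73,216])
p=np.load("p.npy")
for th in (.445,.3,.15,0):
    print(th, arm([*p[:3],th],[(131,0,12),(118,0,24),(101,0,32)]).round(1).tolist())
E
```

```text
off [0.175 0.002 0.343] mm [  0.8  43.6 -85.9] xaxis yaw 89.6 roll to 90: -0.007 F [-0.2 -0.6 -0.4] t 2.25
0.445 [[590.9, -98.6, 197.2], [590.8, -81.7, 202.5], [590.8, -62.9, 202.4]]
0.3 [[590.9, -107.1, 180.2], [590.9, -91.1, 187.8], [590.8, -72.5, 190.4]]
0.15 [[590.9, -113.2, 161.4], [590.9, -98.6, 171.4], [590.8, -80.6, 176.7]]
0 [[591.0, -116.5, 142.0], [590.9, -103.5, 154.0], [590.8, -86.5, 162.0]]
```

Emit:
{"api": "send_rows", "payload": {"steps": [{"offset": [0.08,0.004,0.1],"roll": 0,"fingers": -1},{"offset": [0.15,0.004,0.22],"roll": 0,"fingers": -1},{"offset": [0.155,0.004,0.32],"roll": 0,"fingers": -1},{"offset": [0.155,0.004,0.336],"roll": 0,"fingers": -1},{"offset": [0.155,0.004,0.336],"roll": 0,"fingers": -1},{"offset": [0.155,0.004,0.336],"roll": 0,"fingers": -1}]}}

```text
clock: 2.85
eef_pos: [591.9, -76.7, 220.0]
ee_rot: [2.225, 2.213, 0.002]
contact_force: [0.4, 0.8, 0.9]
grip_width: 0.0
```

```bash
python3 - <<'E'
from h import *
import cv2
off([590,-78,208])
im=imaging.snapshot("wrist")[:,:,::-1]; cv2.imwrite("pics/w1.png",cv2.resize(im[60:300,200:440],None,fx=2.4,fy=2.4))
E
```

```text
off [-0.005 -0.008  0.048] mm [ -1.9  -1.3 -12. ] xaxis yaw 89.68 roll to 90: -0.005 F [0.4 0.8 0.9] t 2.85
```

View pics/w1.png

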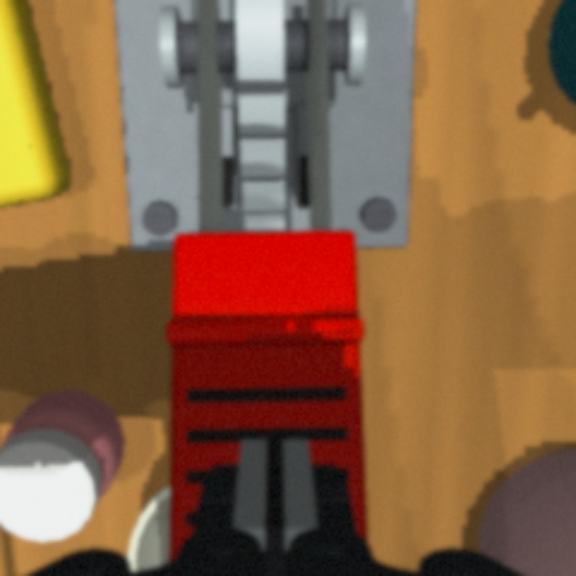

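The crop shows the shut fingertips at about (277,440), over the ribs and just outward of the ridge (v≈325). They are centred on the paddle to about 2 mm. Now a slow descent to contact.

Emit:
{"api": "send_rows", "payload": {"steps": [{"offset": [0,-0.006,0.016],"roll": 0,"fingers": -1},{"offset": [0,-0.006,0.03],"roll": 0,"fingers": -1},{"offset": [0,-0.006,0.042],"roll": 0,"fingers": -1},{"offset": [0,-0.006,0.05],"roll": 0,"fingers": -1},{"offset": [0,-0.006,0.05],"roll": 0,"fingers": -1}]}}

```text
clock: 3.4
eef_pos: [590.6, -77.0, 208.5]
ee_rot: [2.223, 2.213, -0.001]
contact_force: [-3.0, -2.4, 12.0]
grip_width: 0.4
```

Emit:
{"api": "send_rows", "payload": {"steps": [{"offset": [-0.012,0,0.002],"roll": 0,"fingers": -1}]}}

```text
clock: 3.5
eef_pos: [590.5, -79.0, 207.9]
ee_rot: [2.222, 2.215, 0.0]
contact_force: [-2.5, -1.4, 9.3]
grip_width: 0.1
```

Emit:
{"api": "send_rows", "payload": {"steps": [{"offset": [-0.012,0,0.004],"roll": 0,"fingers": -1}]}}

```text
clock: 3.6
eef_pos: [590.5, -82.2, 206.7]
ee_rot: [2.223, 2.214, 0.001]
contact_force: [-2.2, -1.8, 9.6]
grip_width: 0.3
```

Emit:
{"api": "send_rows", "payload": {"steps": [{"offset": [-0.012,0,0.004],"roll": 0,"fingers": -1}]}}

```text
clock: 3.7
eef_pos: [590.5, -85.2, 205.4]
ee_rot: [2.223, 2.214, 0.001]
contact_force: [-2.2, -1.5, 7.9]
grip_width: 0.1
```

Emit:
{"api": "send_rows", "payload": {"steps": [{"offset": [-0.01,0,0.006],"roll": 0,"fingers": -1},{"offset": [-0.02,0,0.012],"roll": 0,"fingers": -1}]}}

```text
clock: 3.9
eef_pos: [590.7, -89.7, 202.9]
ee_rot: [2.223, 2.215, 0.002]
contact_force: [-2.7, 0.9, 14.5]
grip_width: 0.2
```

```bash
python3 - <<'E'
from h import *
import cv2
off([590,-95,200])
a=imaging.snapshot("scene")[:,:,::-1]; cv2.imwrite("pics/s1.png",cv2.resize(a[130:250,195:395],None,fx=4,fy=4,interpolation=cv2.INTER_CUBIC))
E
```

```text
off [-0.021 -0.003  0.012] mm [-0.7 -5.3 -2.9] xaxis yaw 89.77 roll to 90: -0.004 F [-2.7  0.9 14.5] t 3.9
```

View pics/s1.png

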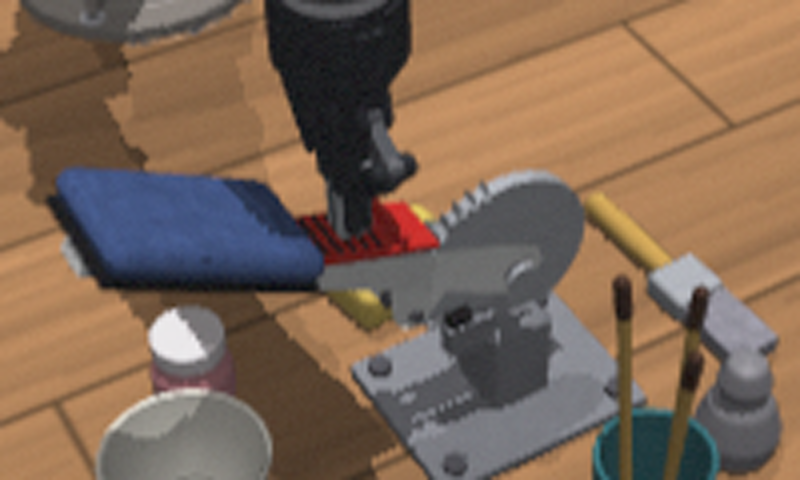

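The paddle now lies flush on the arm and has moved outward. The pad is unmoved: its corner is still at full-frame (210,172). The pawl is therefore free while the arm is still up. Next I follow the arc down.

Emit:
{"api": "send_rows", "payload": {"steps": [{"offset": [-0.008,0,0.012],"roll": 0,"fingers": -1},{"offset": [-0.016,0,0.026],"roll": 0,"fingers": -1},{"offset": [-0.023,0,0.04],"roll": 0,"fingers": -1},{"offset": [-0.03,0,0.054],"roll": 0,"fingers": -1}]}}

```text
clock: 4.35
eef_pos: [590.7, -97.1, 190.0]
ee_rot: [2.222, 2.215, 0.002]
contact_force: [-4.6, -0.9, 14.9]
grip_width: 0.1
```

Emit:
{"api": "send_rows", "payload": {"steps": [{"offset": [-0.007,0,0.016],"roll": 0,"fingers": -1},{"offset": [-0.014,0,0.032],"roll": 0,"fingers": -1},{"offset": [-0.02,0,0.048],"roll": 0,"fingers": -1},{"offset": [-0.026,0,0.064],"roll": 0,"fingers": -1},{"offset": [-0.031,0,0.08],"roll": 0,"fingers": -1},{"offset": [-0.036,0,0.096],"roll": 0,"fingers": -1}]}}

```text
clock: 4.95
eef_pos: [590.8, -106.7, 165.7]
ee_rot: [2.223, 2.214, 0.001]
contact_force: [-3.2, -1.3, 15.3]
grip_width: -0.1
```

Emit:
{"api": "send_rows", "payload": {"steps": [{"offset": [-0.004,0,0.016],"roll": 0,"fingers": -1},{"offset": [-0.008,0,0.032],"roll": 0,"fingers": -1},{"offset": [-0.011,0,0.046],"roll": 0,"fingers": -1},{"offset": [-0.014,0,0.06],"roll": 0,"fingers": -1},{"offset": [-0.016,0,0.072],"roll": 0,"fingers": -1}]}}

```text
clock: 5.45
eef_pos: [590.9, -110.9, 147.7]
ee_rot: [2.223, 2.214, 0.001]
contact_force: [-3.1, -1.1, 14.1]
grip_width: -0.0
```

Emit:
{"api": "send_rows", "payload": {"steps": [{"offset": [-0.001,0,0.008],"roll": 0,"fingers": -1},{"offset": [-0.002,0,0.016],"roll": 0,"fingers": -1}]}}

```text
clock: 5.65
eef_pos: [590.9, -111.5, 143.6]
ee_rot: [2.223, 2.214, 0.001]
contact_force: [-3.7, -1.9, 13.2]
grip_width: 0.1
```

Emit:
{"api": "send_rows", "payload": {"steps": [{"offset": [0,0,0.006],"roll": 0,"fingers": -1}]}}

```text
clock: 5.75
eef_pos: [591.0, -111.6, 143.0]
ee_rot: [2.223, 2.213, 0.0]
contact_force: [-5.7, -1.6, 23.7]
grip_width: -0.3
```

Emit:
{"api": "send_rows", "payload": {"steps": [{"offset": [0,0,0.002],"roll": 0,"fingers": -1},{"offset": [0,0,0.002],"roll": 0,"fingers": -1}]}}

```text
clock: 5.95
eef_pos: [591.0, -111.7, 143.1]
ee_rot: [2.222, 2.213, 0.0]
contact_force: [-5.9, -1.7, 21.2]
grip_width: 0.0
```

```bash
python3 - <<'E'
from h import *
import cv2
off([590,-111,170])
a=imaging.snapshot("scene")[:,:,::-1]; cv2.imwrite("pics/s2.png",cv2.resize(a[140:260,195:395],None,fx=4,fy=4,interpolation=cv2.INTER_CUBIC))
E
```

```text
off [ 0.002 -0.004 -0.108] mm [-1.   0.7 26.9] xaxis yaw 89.76 roll to 90: -0.004 F [-5.9 -1.7 21.2] t 5.95
```

View pics/s2.png

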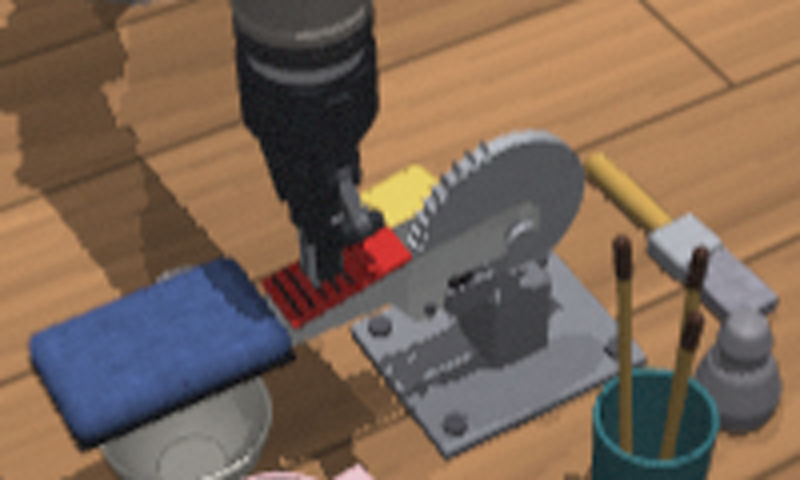

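The arm looks level: the pad is parallel to the bench over the bowl, with the paddle still pressed. Force rose from 13 N to 21–24 N with no further travel at z≈143 mm, where the model puts the stop at 142. I'll release straight up.

Emit:
{"api": "send_rows", "payload": {"steps": [{"offset": [0,0,-0.02],"roll": 0,"fingers": -1},{"offset": [0,0,-0.05],"roll": 0,"fingers": -1},{"offset": [0,0,-0.1],"roll": 0,"fingers": -1},{"offset": [0,0,-0.2],"roll": 0,"fingers": -1},{"offset": [0,0,-0.35],"roll": 0,"fingers": -1},{"offset": [0,0,-0.5],"roll": 0,"fingers": -1},{"offset": [0,0,-0.65],"roll": 0,"fingers": -1},{"offset": [0,0,-0.65],"roll": 0,"fingers": -1},{"offset": [0,0,-0.65],"roll": 0,"fingers": -1}]}}

```text
clock: 6.9
eef_pos: [589.6, -110.0, 302.0]
ee_rot: [2.224, 2.217, 0.001]
contact_force: [0.1, -0.4, -0.4]
grip_width: -0.0
```

```bash
python3 - <<'E'
from h import *
import cv2
s,T=pose(); off([590,-111,300])
w=imaging.snapshot("wrist")[:,:,::-1]
a=imaging.snapshot("scene")[:,:,::-1].copy(); b=imaging.snapshot("top")[:,:,::-1]
cv2.imwrite("pics/top3.png",b)
p=np.load("p.npy")
A=[(300,-42,21),(300,42,21),(165,42,21),(93,22,24),(148,22,24),(63,0,-36)]
a=a[130:260,195:395]; a=cv2.resize(a,None,fx=4,fy=4,interpolation=cv2.INTER_CUBIC)
for th,c in((0,(0,255,0)),(.157,(0,255,255))):
    for u in proj("scene",arm([*p[:3],th],A)): cv2.circle(a,(int((u[0]-195)*4+2),int((u[1]-130)*4+2)),3,c,-1)
cv2.imwrite("pics/s3.png",a); cv2.imwrite("pics/w3.png",w)
for i,px in enumerate(proj("wrist",arm([*p[:3],0],A),T)): print(A[i],px.round(1))
E
```

```text
off [-0.004  0.002  0.008] mm [ 0.4 -1.  -2. ] xaxis yaw 89.83 roll to 90: -0.003 F [ 0.1 -0.4 -0.4] t 6.9
(300, -42, 21) [279.8 339.2]
(300, 42, 21) [355.2 338.6]
(165, 42, 21) [359.3 225.3]
(93, 22, 24) [340.5 153. ]
(148, 22, 24) [339.6 210.1]
(63, 0, -36) [315.8 117.2]
```

View pics/s3.png

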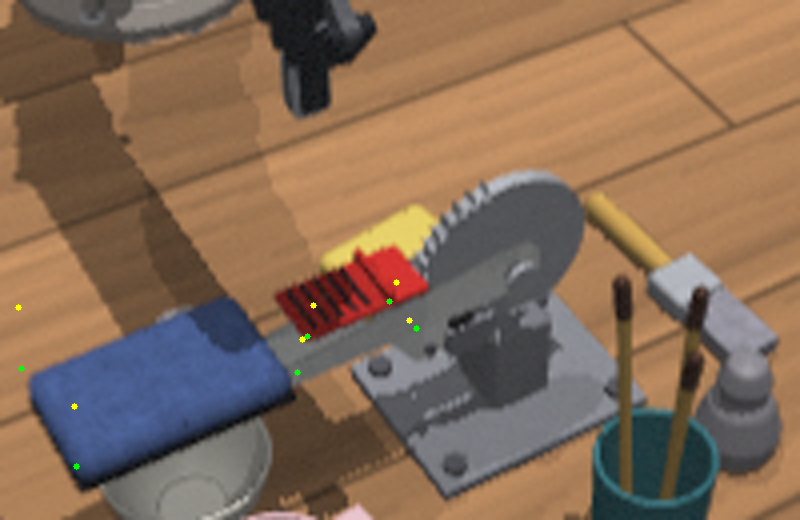

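The green dots, the model at level, sit on the pad's corners. The yellow ones, one notch up, do not. The paddle has sprung up off the arm. I'll check numerically that the pawl is fully home and that the other objects have not moved.

```bash
python3 - <<'E'
from h import *
import cv2
from scipy.optimize import brentq
p=np.load("p.npy"); s,T3=pose(); T0=np.load("Tw.npy")
def red(im,c=slice(296,338)):
    im=im.astype(int); m=(im[:,:,2]>60)&(im[:,:,2]>3*im[:,:,1])&(im[:,:,2]>3*im[:,:,0])
    r=np.where(m[:,c].mean(1)>.3)[0]; r=r[r<235]; return r.min(),r.max()+1
e0=red(cv2.imread("pics/w0raw.png")); e3=red(cv2.imread("pics/w3.png")); print("red rows",e0,e3)
def lev(a,phi): # rotate arm-frame point about pin, pressed = -phi
    d=np.array(a)-[63,-36]; c,s_=np.cos(phi),np.sin(phi); d=np.array([c*d[0]+s_*d[1],-s_*d[0]+c*d[1]])+[63,-36]; return [d[0],0,d[1]]
v=lambda a,phi,th,T: proj("wrist",arm([*p[:3],th],lev(a,phi)),T)[0,1]
for h in (18,24,30):
    s0=brentq(lambda q:v((q,h),0,.445,T0)-e0[1],100,200); 
    print("outer edge h",h,"s",round(s0,1),"expected row now by phi",[(f,round(v((s0,h),f,0,T3),1)) for f in(0,.05,.12,.2)],"seen",e3[1])
# paddle ridge/others moved?
a=cv2.imread("pics/top0.png"); b=cv2.imread("pics/top3.png")
d=cv2.absdiff(a,b).max(2); st=np.zeros_like(a)
cv2.imwrite("pics/cmp.png",cv2.resize(np.hstack([a[120:270,230:430],b[120:270,230:430]]),None,fx=2,fy=2))
E
```

```text
red rows (np.int64(90), np.int64(194)) (np.int64(122), np.int64(209))
outer edge h 18 s 144.4 expected row now by phi [(0, np.float64(205.8)), (0.05, np.float64(207.1)), (0.12, np.float64(208.4)), (0.2, np.float64(209.2))] seen 209
outer edge h 24 s 145.5 expected row now by phi [(0, np.float64(208.8)), (0.05, np.float64(210.3)), (0.12, np.float64(211.9)), (0.2, np.float64(213.1))] seen 209
outer edge h 30 s 146.6 expected row now by phi [(0, np.float64(211.9)), (0.05, np.float64(213.6)), (0.12, np.float64(215.5)), (0.2, np.float64(217.0))] seen 209
```

View pics/cmp.png

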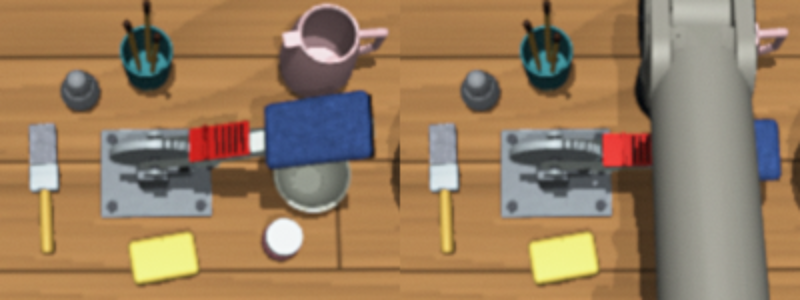

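```bash
python3 - <<'E'
from h import *
import cv2
p=np.load("p.npy"); s,T3=pose(); T0=np.load("Tw.npy")
from scipy.optimize import brentq
def lev(a,phi):
    d=np.array(a)-[63,-36]; c,s_=np.cos(phi),np.sin(phi); d=np.array([c*d[0]+s_*d[1],-s_*d[0]+c*d[1]])+[63,-36]; return [d[0],0,d[1]]
v=lambda a,phi,th,T: proj("wrist",arm([*p[:3],th],lev(a,phi)),T)[0,1]
for h in (12,18,24):
    s0=brentq(lambda q:v((q,h),0,.445,T0)-90,20,150); print("inner h",h,"s",round(s0,1),[(f,round(v((s0,h),f,0,T3),1)) for f in(0,.05,.12,.2)],"seen 122")
a=cv2.imread("pics/scene0.png"); b=imaging.snapshot("scene")[:,:,::-1]
for n,(x0,y0,x1,y1) in dict(jug=(232,262,295,330),cup=(342,232,375,275),figure=(376,220,392,246),brush=(340,180,388,218),bowl=(225,252,262,270),wheel=(95,195,195,320),plate=(290,225,350,250)).items():
    print(n,"mean diff",cv2.absdiff(a[y0:y1,x0:x1],np.ascontiguousarray(b[y0:y1,x0:x1])).mean().round(1))
print(get_state()["contact_force"],get_state()["clock"])
E
```

```text
inner h 12 s 55.4 [(0, np.float64(110.7)), (0.05, np.float64(113.4)), (0.12, np.float64(117.3)), (0.2, np.float64(121.6))] seen 122
inner h 18 s 58.7 [(0, np.float64(114.5)), (0.05, np.float64(117.6)), (0.12, np.float64(121.9)), (0.2, np.float64(126.8))] seen 122
inner h 24 s 61.9 [(0, np.float64(118.4)), (0.05, np.float64(121.9)), (0.12, np.float64(126.7)), (0.2, np.float64(132.1))] seen 122
jug mean diff 2.7
cup mean diff 2.1
figure mean diff 1.4
brush mean diff 1.5
bowl mean diff 4.2
wheel mean diff 3.1
plate mean diff 3.9
[-0.71280412  0.5432788  -0.07032832] 7.1
```

```bash
python3 - <<'E'
from h import *
import cv2
from scipy.signal import find_peaks
from scipy.optimize import brentq
p=np.load("p.npy"); s,T3=pose(); T0=np.load("Tw.npy")
def lev(a,phi):
    d=np.array(a)-[63,-36]; c,s_=np.cos(phi),np.sin(phi); d=np.array([c*d[0]+s_*d[1],-s_*d[0]+c*d[1]])+[63,-36]; return [d[0],0,d[1]]
v=lambda a,phi,th,T: proj("wrist",arm([*p[:3],th],lev(a,phi)),T)[0,1]
R=[]
for f in("w0raw","w3"):
    g=cv2.imread(f"pics/{f}.png")[85:225,300:334,2].astype(float).mean(1); k,_=find_peaks(-g,prominence=15); R.append(k+85); print(f,k+85)
for tilt in(0,.1,.2):
    ss=[brentq(lambda q:v((q,24+tilt*(q-118)),0,.445,T0)-r-.5,80,170) for r in R[0]]
    print("tilt",tilt,"s",np.round(ss,1))
    for phi in(0,.05,.12,.2): print("  phi",phi,[round(v((q,24+tilt*(q-118)),phi,0,T3)-.5,1) for q in ss])
E
```

```text
w0raw [121 136 148 159 171 183]
w3 [ 93 149 155 166 175 185 194 203]
tilt 0 s [ 88.2 100.4 110.  118.8 128.2 137.5]
  phi 0 [np.float64(148.0), np.float64(161.4), np.float64(171.8), np.float64(181.0), np.float64(190.8), np.float64(200.3)]
  phi 0.05 [np.float64(151.1), np.float64(164.3), np.float64(174.4), np.float64(183.4), np.float64(192.9), np.float64(202.1)]
  phi 0.12 [np.float64(155.2), np.float64(167.9), np.float64(177.7), np.float64(186.3), np.float64(195.3), np.float64(204.1)]
  phi 0.2 [np.float64(159.5), np.float64(171.6), np.float64(180.9), np.float64(189.0), np.float64(197.5), np.float64(205.7)]
tilt 0.1 s [ 86.9  99.7 109.8 118.8 128.4 137.9]
  phi 0 [np.float64(146.1), np.float64(160.4), np.float64(171.3), np.float64(181.1), np.float64(191.4), np.float64(201.3)]
  phi 0.05 [np.float64(149.1), np.float64(163.1), np.float64(173.9), np.float64(183.4), np.float64(193.5), np.float64(203.2)]
  phi 0.12 [np.float64(152.9), np.float64(166.6), np.float64(177.1), np.float64(186.3), np.float64(196.0), np.float64(205.3)]
  phi 0.2 [np.float64(157.0), np.float64(170.2), np.float64(180.2), np.float64(189.1), np.float64(198.3), np.float64(207.1)]
tilt 0.2 s [ 85.4  99.  109.5 118.8 128.7 138.3]
  phi 0 [np.float64(144.1), np.float64(159.2), np.float64(170.9), np.float64(181.1), np.float64(192.0), np.float64(202.4)]
  phi 0.05 [np.float64(146.8), np.float64(161.9), np.float64(173.4), np.float64(183.5), np.float64(194.1), np.float64(204.4)]
  phi 0.12 [np.float64(150.5), np.float64(165.3), np.float64(176.5), np.float64(186.4), np.float64(196.7), np.float64(206.6)]
  phi 0.2 [np.float64(154.3), np.float64(168.7), np.float64(179.6), np.float64(189.1), np.float64(199.0), np.float64(208.5)]
```

View pics/w3.png

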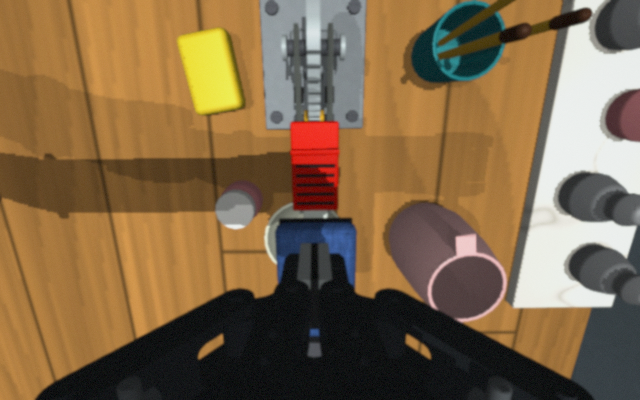

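```bash
python3 - <<'E'
from h import *
import cv2
p=np.load("p.npy"); T0=np.load("Tw.npy"); Ts=[]
for i in range(4):
    s,T3=pose(); Ts.append(T3[:3,3]); w=imaging.snapshot("wrist")[:,:,::-1]
print(np.round(Ts,1)); cv2.imwrite("pics/w4.png",w)
for f,T,th in(("w0raw",T0,.445),("w4",T3,0)):
    im=cv2.imread(f"pics/{f}.png").astype(int)
    # plate outer edge: columns left/right of the arm ; pad inner edge: blue onset
    for c in((268,284),(346,360)):
        g=im[100:150,c[0]:c[1]].mean(1); d=(g[:,2]-g[:,0]); k=np.argmax(np.diff(d)); print(f,"plate edge row",k+101,end=" ")
    g=im[205:245,285:345].mean(1); d=g[:,0]-g[:,2]; print("blue-red by row",list(zip(range(205,245,2),d[::2].round(0).astype(int))))
    print("pred plate",proj("wrist",rest(p,[(p[4]+80,p[5]-55,10),(p[4]+80,p[5]+55,10)]),T)[:,1].round(1),"pad inner top/bottom edge",proj("wrist",arm([*p[:3],th],[(165,0,21),(165,0,1)]),T)[:,1].round(1))
    if f=="w4":
        for t in(.02,.05,.1): print(t,proj("wrist",arm([*p[:3],t],[(165,0,21),(165,0,1)]),T)[:,1].round(1))
E
```

```text
[[ 588.5 -109.9  299.3]
 [ 588.6 -109.9  299.5]
 [ 588.8 -109.9  299.7]
 [ 588.9 -109.9  300. ]]
w0raw plate edge row 125 w0raw plate edge row 124 blue-red by row [(205, np.int64(-13)), (207, np.int64(-13)), (209, np.int64(-13)), (211, np.int64(-11)), (213, np.int64(-8)), (215, np.int64(-7)), (217, np.int64(-5)), (219, np.int64(1)), (221, np.int64(24)), (223, np.int64(34)), (225, np.int64(35)), (227, np.int64(38)), (229, np.int64(39)), (231, np.int64(41)), (233, np.int64(42)), (235, np.int64(42)), (237, np.int64(42)), (239, np.int64(42)), (241, np.int64(39)), (243, np.int64(28))]
pred plate [125.5 124.6] pad inner top/bottom edge [220.3 222.6]
w4 plate edge row 130 w4 plate edge row 129 blue-red by row [(205, np.int64(-56)), (207, np.int64(-85)), (209, np.int64(-79)), (211, np.int64(-37)), (213, np.int64(-16)), (215, np.int64(-14)), (217, np.int64(-12)), (219, np.int64(-5)), (221, np.int64(3)), (223, np.int64(23)), (225, np.int64(39)), (227, np.int64(43)), (229, np.int64(49)), (231, np.int64(59)), (233, np.int64(63)), (235, np.int64(66)), (237, np.int64(68)), (239, np.int64(67)), (241, np.int64(66)), (243, np.int64(50))]
pred plate [130.4 129.8] pad inner top/bottom edge [226.6 219.7]
0.02 [227.4 220.7]
0.05 [228.5 222.2]
0.1 [230.1 224.5]
```

```bash
python3 - <<'E'
from h import *
import cv2
p=np.load("p.npy"); q=[*p[:3],0]
def lev(a,y,phi):
    d=np.array(a)-[63,-36]; c,s_=np.cos(phi),np.sin(phi); d=np.array([c*d[0]+s_*d[1],-s_*d[0]+c*d[1]])+[63,-36]; return [d[0],y,d[1]]
for name,y in(("outer robot-side",-22),("outer far-side",22)):
  for h in(24,30):
    P=[proj("scene",arm(q,lev((148,h),y,f)))[0] for f in(.2,.12,.05,0)]
    print(name,h,"shift from pressed for phi .12,.05,0:",[(x-P[0]).round(1).tolist() for x in P[1:]])
# image shift of the outer red part s2->s3 via template matching
c=imaging.snapshot("scene")[:,:,::-1]; b=cv2.resize(cv2.imread("pics/s2.png"),(200,120),interpolation=cv2.INTER_AREA)
full=cv2.resize(cv2.imread("pics/s3.png"),(200,130),interpolation=cv2.INTER_AREA)
def mask(im): im=im.astype(int); return ((im[:,:,2]>70)&(im[:,:,2]>2.5*im[:,:,1])&(im[:,:,2]>2.5*im[:,:,0]))
for n,im,o in(("pressed",b,(195,140)),("released",np.ascontiguousarray(c[130:260,195:395]),(195,130))):
    m=mask(im); cn=max(cv2.findContours(m.astype(np.uint8),0,2)[0],key=cv2.contourArea)[:,0]+o
    print(n,"left",cn[cn[:,0].argmin()],"bottom",cn[cn[:,1].argmax()],"right",cn[cn[:,0].argmax()],"top",cn[cn[:,1].argmin()])
a=cv2.imread("pics/scene0.png")[150:260,195:395]; m=mask(a); cn=max(cv2.findContours(m.astype(np.uint8),0,2)[0],key=cv2.contourArea)[:,0]+(195,150)
print("start left",cn[cn[:,0].argmin()],"bottom",cn[cn[:,1].argmax()],"right",cn[cn[:,0].argmax()],"top",cn[cn[:,1].argmin()])
print("clock",get_state()["clock"])
E
```

```text
outer robot-side 24 shift from pressed for phi .12,.05,0: [[1.1, -2.7], [2.3, -5.1], [3.2, -6.8]]
outer robot-side 30 shift from pressed for phi .12,.05,0: [[1.3, -2.8], [2.6, -5.3], [3.7, -7.0]]
outer far-side 24 shift from pressed for phi .12,.05,0: [[1.2, -2.7], [2.4, -5.1], [3.4, -6.9]]
outer far-side 30 shift from pressed for phi .12,.05,0: [[1.4, -2.8], [2.8, -5.3], [3.9, -7.1]]
pressed left [261 210] bottom [268 221] right [297 204] top [290 197]
released left [264 204] bottom [272 214] right [301 202] top [292 192]
start left [273 178] bottom [291 190] right [308 190] top [292 177]
clock 7.35
```

The paddle's outer corners moved (3,-6) and (4,-7) px on release. A full return to φ=0 predicts (3.3,-6.9), so the pawl is home. Handing in.

```bash
python3 -c "
from plant import ticket
print(ticket.sign_off())"
```

```text
the job is handed in; nothing more can be done
None
```

The arm rest is down and level on its stop, with the pawl back in the lowest notch as far as the pictures can show. I handed the job in at about 7.4 s, with the gripper clear at 300 mm and touching nothing.

I pressed the red paddle with the shut fingertips until it lay flush while the arm stayed where it was. I then followed the arc down at about 15 N onto the stop, where the force rose to 21–24 N without further travel, and lifted straight off.

**Arm level:** The pad corners match the level model to about 2–3 pixels, and one notch higher clearly does not fit. The fingertip stopped at 143 mm, where the model puts the stop at 142.

**Pawl home:** On release, the paddle's outer corners moved (3,-6) and (4,-7) px in the scene camera. A full return predicts about (3,-7).

**Disagreement:** Rib positions in the wrist camera sat 2–5 px from the fully home prediction, which would mean the pawl was only partly back. That check relies on my rougher estimate of the starting angle, so I trusted the scene-camera shift and the wrist view of the paddle's outer edge, which also fits.

**Other objects:** The brush cup, sponge, figure and brush look unmoved in the before-and-after top views. The jug, bowl and wheel show no real change in the scene camera. The jar was only seen in passing in the wrist view, and nothing came near it.

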